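# Snap the brass vent cap onto its stud and keep it pressed

## Task

Pick up the brass snap cap, set it mouth-down over the split stud of the deck fitting and press it straight down until it clicks, then keep pressing until the sprung cork seat under it is squeezed all the way down, as one does while the bedding takes. Finish like that, with the gripper still holding the cap fully pressed: do not let up or let go at the end. Leave the grate, the two rings and the swivel where they lie.

Things in the scene. Friction and masses are not known exactly. Their poses are not given: they have to be found in the camera images.
- cap: Hollow brass cap, about 0.2 kg, standing mouth-down on the counter: round skirt 52 mm across and 32.5 mm high with a flat shoulder on top, then a grip knob. Origin: centre of the mouth rim (underside), z up its axis. Inside the mouth is an inward lip (26 mm bore, 4 mm high); above it the chamber is 36 mm across, its ceiling 28.5 mm above the rim.
- cap_knob (a point): Centre of the top of the cap's round grip knob, 56.5 mm above the rim. The knob is 26 mm across and 24 mm high, its foot on the flat shoulder 32.5 mm above the rim.
- deck: The deck fitting, fixed: a dark hardwood block 110 x 110 x 18 mm with a 90 x 90 x 6 mm brass plate on it, top face 24 mm above the counter. Origin: centre of the underside of the block, on the stud's axis, z up. In its middle stand the bronze split stud (22.6 mm in diameter, tapering from 48 mm above the counter upwards) and around its foot the seat.
- stud_top (a point): Centre of the 10 mm wide flat nose of the stud, 55 mm above the counter, on the stud's axis.
- lobes (a point): On the stud axis 42 mm above the counter, where its four sprung round lobes are widest (32 mm across). The cap meets them with its rim about 48 mm above the counter; pushing over takes about 10 N, then the force drops, and below 38 mm they snap out above the lip, pulling the cap down by up to 16 N. Let go, the clicked cap would rest with its rim near 31 mm; fully pressed it is near 28 mm.
- seat (a joint): The round cork-faced sprung seat around the foot of the stud, 49 mm in diameter, its top 32 mm above the counter when free. Value: how far it is squeezed down, in m: 0 free, 0.0045 at its hard stop. Spring about 2200 N/m, so about 10 N to the stop.
- ring_a: Loose bronze cotter ring, 56 mm outside diameter, 8 mm thick, lying flat; origin at the centre of its underside. To be left alone.
- ring_b: Loose small bronze cotter ring, 36 mm outside diameter, 6 mm thick, lying flat; origin at the centre of its underside. To be left alone.
- swivel: Loose brass spinnaker swivel, a barrel with an eye at each end, 103 mm long along its x, 29 mm wide, 22 mm high; origin under its middle. To be left alone.
- grate: Loose brass scupper grate, 100 x 100 x 8 mm, lying flat; origin at the centre of its underside. To be left alone.
There are look-alikes about, which are no part of the job. What is shaped like the cap but pink is not meant. There is more than one size of the deck; the one meant has the size given above.

How it is judged:
By the outcome, as a careful person would: the job done as asked, in the order asked, and still so for the second after the job is handed in, while the arm keeps its last pose, push and grip.
It also fails if it takes over 45 s, if anything falls off the work surface, if the arm or the gripper's body presses on something with over 40 N, if the wrist force passes 120 N, or if a joint passes its speed limit or range.

## Robot

A 6-joint arm with a two-finger parallel gripper is mounted at the origin on the work surface. World frame = base frame: x ahead of the robot, y to its left, z up, the work surface at z = 0. Lengths are in m, angles in rad, forces in N, time in s.
With the tool pointing down it reaches from about 0.2 to 0.875 m from the base axis. Payload 3.4 kg.
Tool frame: the origin (TCP) lies midway between the tips of the shut fingers; the grasp point (between the pads) lies 19 mm behind it (tcp_to_grasp is the distance from the TCP to the grasp point, in m); z points along the fingers, y is the line along which they close (so a half turn about z gives the same grasp; the last joint's range is limited). The gripper opens to 94 mm and grips with 3 to 60 N. Pads are 16 mm wide; open, the fingers measure 119 mm over their backs; the gripper's body (75 mm by 177 mm) begins 78 mm behind the grasp point.
Start: joints at [1.003, 0.276, 1.505, -0, 1.361, -0.121], TCP at [0.248, 0.519, 0.205] pointing down, gripper open.
Joint ranges: [-2.89, 2.89], [-0.75, 2.08], [0.22, 2.7], [-1.18, 4.32], [0.11, 2.71], [-2.7, 2.7]. Speed limits (rad/s): [2.57, 2.57, 3.14, 3.14, 3.14, 3.14].

## Interface

Orientations are given as a 3x3 rotation matrix whose columns are the frame's x, y, z axes.
In Python, from bench import * gives the robot as it stands. Calls block until the motion is done:
- move_to(position, orientation): joint-space move of the TCP to a pose.
- servo_line(position, rate=0.15, attitude=None, threshold=None): straight line of the TCP; attitude=None keeps the orientation; rate is the mean speed in m/s. With threshold (N) it stops when the force on the tool has changed by that much, and returns True; else False.
- move_joints(angles): joint-space move.
- grip(opening, grasp_force=None): opening from 0.0 (shut) to 1.0 (fully open); grasp_force is the grip in N (None keeps the last); returns when the fingers have stopped.
- pause(seconds).
- inverse_kinematics(position, orientation): joint angles nearest the present ones, or None.
- camera(name): name is "scene" or "top" or "wrist"; returns the picture (480x640x3 uint8, red, green, blue); there is no depth.
- get_calibration(name): a dict with "K" (3x3 intrinsics, pixels), "rvec" (rotation vector, rad) and "tvec" (3), from world to camera coordinates, as OpenCV has them. Camera axes: x right, y down, z forward; pixel columns grow to the right and rows downward; lengths in m; the calibration is good to about 2 mm. A picture is of the moment at which its call begins: read the wrist's pose just before it. get_calibration takes no time and is no camera call; for the wrist camera it gives the pose at the moment of the call.
A pose or a line that the arm cannot do raises PlanningError and nothing moves.
- hand_in(): hands the job in; it is judged then, once.
Readings, each from a call of its own:
- current_time_s(): time.
- current_q(): joint angles.
- current_qvel(): joint speeds.
- current_joint_efforts(): joint torques, N m.
- current_tcp_pos(): TCP position.
- current_orientation(): TCP orientation.
- current_ft_force(): force on the tool from outside, world axes, zero at the start.
- current_torque(): the same for the moment, N m.
- current_gripper_width(): opening from 0.0 (shut) to 1.0 (fully open).
- current_grip_force(): force on a finger pad.
Only numpy, scipy, OpenCV 4.12 (cv2) and the standard library are available. Lean on these libraries where they do the work, as an engineer would, in place of code of your own. Each camera call takes 0.05 s, during which the arm holds its last target. There are 200 camera calls.

## Working session

There is one attempt and no reset: what is moved stays moved. The work goes in short steps, each a Python script; the robot and the scene stay as the last script left them, time stands still between calls to the robot, and variables do not carry over. Pictures are saved under pics/ and viewed, at most 10 in all, crops included, and the job is handed in when it is done.

```bash
mkdir -p pics
cat > h.py <<'E'
from bench import *
import numpy as np, cv2
def save(n,f): 
    im=camera(n); cv2.imwrite(f,im[:,:,::-1]); return im
def ray(cal,u,v):
    R=cv2.Rodrigues(np.array(cal["rvec"],float))[0]; t=np.array(cal["tvec"],float).reshape(3)
    d=R.T@np.linalg.solve(np.array(cal["K"],float),[u,v,1.]); return -R.T@t,d
def onplane(cal,u,v,z):
    c,d=ray(cal,u,v); return c+d*(z-c[2])/d[2]
def proj(cal,p):
    return cv2.projectPoints(np.array(p,float).reshape(-1,3),np.array(cal["rvec"],float),np.array(cal["tvec"],float),np.array(cal["K"],float),None)[0].reshape(-1,2)
E
python3 - <<'E'
from h import *
for n in("scene","top"):
    save(n,f"pics/{n}0.png"); c=get_calibration(n); print(n,ray(c,320,240),c["K"][0][0])
E
```

```text
scene (array([0.92977633, 0.3160089 , 0.73339503]), array([-0.50163241, -0.39330344, -0.77062699])) 493.7398461686812
top (array([ 0.41217386, -0.01812341,  1.24412585]), array([ 0.05183303, -0.03288627, -0.99816576])) 522.4343187429794
```

View pics/scene0.png

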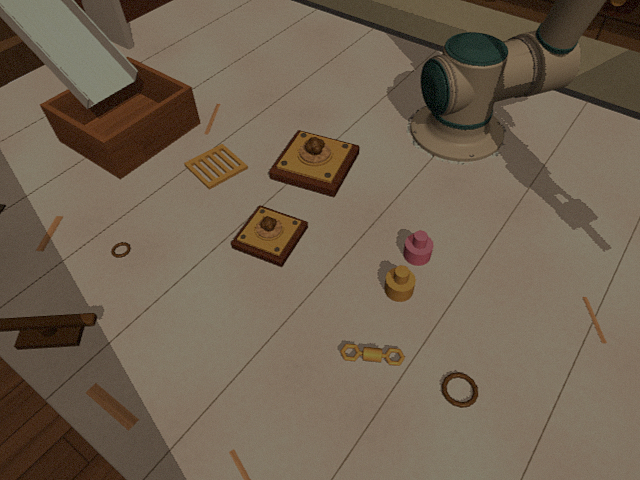

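View pics/top0.png

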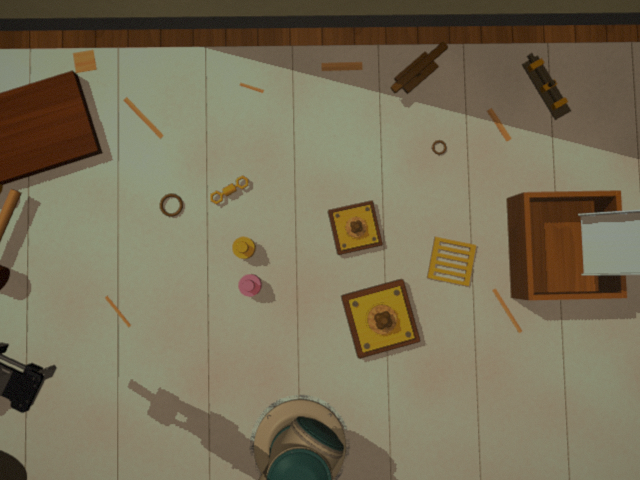

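The top view shows two cap-shaped things, yellow brass at (244,248) and pink at (250,285). It also shows two deck fittings, a small one at (356,228) about 47 px wide (110 mm) and a larger one at (381,318) about 65 px wide. I choose the brass cap and the small deck. Next I'll measure both in the two views.

Run:
```python
from h import *
top=cv2.imread("pics/top0.png"); c=get_calibration("top")
hsv=cv2.cvtColor(top,cv2.COLOR_BGR2HSV)
m=cv2.inRange(hsv,(18,120,90),(32,255,255))
for cn in cv2.findContours(m,cv2.RETR_EXTERNAL,cv2.CHAIN_APPROX_NONE)[0]:
    if cv2.contourArea(cn)<150: continue
    (u,v),s,a=cv2.minAreaRect(cn); box=cv2.boxPoints(((u,v),s,a))
    P=np.array([onplane(c,*b,0.024) for b in box])
    print(np.round([u,v],1),"plane.024",P.mean(0).round(4),"sides mm",np.round([1e3*np.linalg.norm(P[0]-P[1]),1e3*np.linalg.norm(P[1]-P[2])],1),"yaw",np.degrees(np.arctan2(*(P[1]-P[0])[[1,0]])).round(1))
# knob/stud by 2 views
s=get_calibration("scene")
def tri(a,b):
    (c1,d1),(c2,d2)=ray(c,*a),ray(s,*b)
    x=np.linalg.lstsq(np.c_[d1,-d2],c2-c1,rcond=None)[0]; p,q=c1+x[0]*d1,c2+x[1]*d2
    return ((p+q)/2).round(4),np.linalg.norm(p-q).round(4)
print("knob",tri((243,249.5),(402,268)),onplane(c,243,249.5,.0565))
print("stud",tri((357,228),(269,219)))
a=cv2.resize(top[200:300,200:300],(400,400),interpolation=2); b=cv2.resize(top[190:290,310:410],(400,400),interpolation=2)
cv2.imwrite("pics/crop1.png",np.hstack([a,b]))
```

```text
[381.2 318.8] plane.024 [ 0.2893 -0.1968  0.024 ] sides mm [126.9 126.7] yaw -76.0
[451.7 261. ] plane.024 [ 0.4198 -0.3667  0.024 ] sides mm [ 99.2 101.5] yaw -13.4
[243. 247.] plane.024 [0.4629 0.1214 0.024 ] sides mm [49.2 49.6] yaw -45.8
[355.4 227.1] plane.024 [ 0.5043 -0.1422  0.024 ] sides mm [91.9 91.2] yaw -78.5
[228.7 189.5] plane.024 [0.5983 0.1528 0.024 ] sides mm [98.5 27.2] yaw -60.0
knob (array([0.4556, 0.1188, 0.0542]), np.float64(0.0016)) [0.45588752 0.11778552 0.0565    ]
stud (array([ 0.4995, -0.1424,  0.048 ]), np.float64(0.0022))
```

View pics/crop1.png

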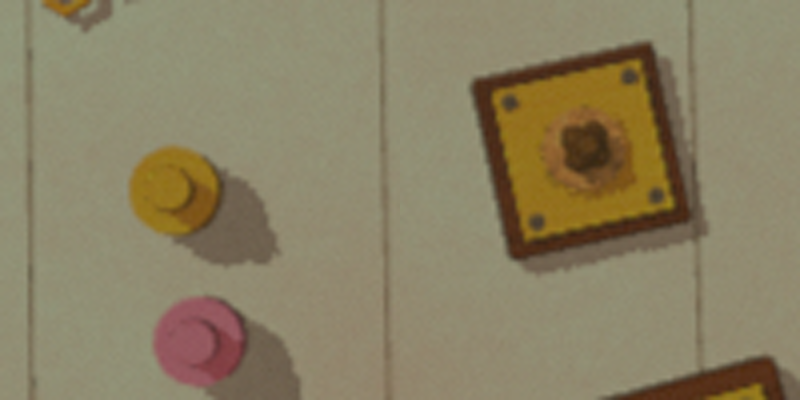

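The crop shows the brass cap with its knob at top-view (241.8,247), the pink look-alike below it, and the stud at (356.7,226.7) in the middle of a 91 mm plate, so the sizes match. I'll move over the cap, take a wrist view, then do the same over the deck.

Run:
```python
from h import *
R=np.array([[1,0,0],[0,-1,0],[0,0,-1.]])
print(current_orientation())
grip(1.0)
ims=[]
for p in((0.504,-0.142,0.24),(0.462,0.121,0.24)):
    o=R
    try: move_to(p,o)
    except PlanningError as e:
        o=R@np.diag([-1,-1,1]); move_to(p,o)
    pause(.2)
    c=get_calibration("wrist"); im=camera("wrist"); n="deck" if p[1]<0 else "cap"
    np.savez(f"{n}.npz",im=im,**{k:np.array(c[k]) for k in("K","rvec","tvec")})
    print(n,current_q(),ray(c,320,240)); ims.append(cv2.resize(im[:,:,::-1],(400,300),interpolation=cv2.INTER_AREA))
    z=.055 if n=="deck" else .0565
    print(proj(c,[p[0],p[1],z]))
cv2.imwrite("pics/wr.png",np.hstack(ims)); print(current_time_s(), current_ft_force())
```

```text
[[-9.01838528e-01  4.32072438e-01 -8.22717698e-04]
 [ 4.32073187e-01  9.01837578e-01 -1.32077758e-03]
 [ 1.71286146e-04 -1.54660237e-03 -9.99998789e-01]]
deck [-4.06698906e-01  1.79956597e-01  1.54913683e+00  3.65870930e-05
  1.41257881e+00  1.16321775e+00] (array([ 0.57216851, -0.14147638,  0.4181454 ]), array([-0.25520818, -0.00805501, -0.96706335]))
[[317.77985114 215.3529046 ]]
cap [ 1.08280740e-01  1.09067818e-01  1.63609927e+00 -2.06748448e-04
  1.39658369e+00  1.68097032e+00] (array([0.53057438, 0.1197034 , 0.41805575]), array([-0.25528137, -0.00767848, -0.96704709]))
[[316.15166107 215.97808413]]
4.375 [ 0.01602366  0.24212321 -0.04420873]
```

View pics/wr.png

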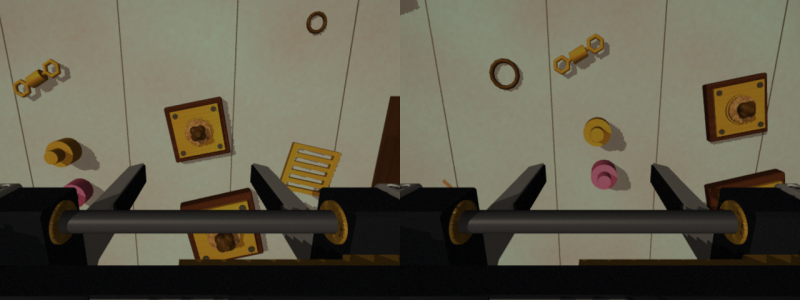

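The left half shows the small deck with its stud at about wrist (396,264). The right half shows the brass cap with its knob at about (395,258) and the pink cap below it. I'll refine both positions.

Run:
```python
from h import *
D=np.load("deck.npz"); C=np.load("cap.npz")
bgr=D["im"][:,:,::-1].copy(); hsv=cv2.cvtColor(bgr,cv2.COLOR_BGR2HSV)
def plate(im,c,near,cc=(18,120,70)):
    m=cv2.inRange(cv2.cvtColor(im,cv2.COLOR_RGB2HSV),cc,(34,255,255))
    m=cv2.morphologyEx(m,cv2.MORPH_CLOSE,np.ones((5,5)))
    cs=[k for k in cv2.findContours(m,cv2.RETR_EXTERNAL,cv2.CHAIN_APPROX_NONE)[0] if cv2.contourArea(k)>400]
    return min(cs,key=lambda k:np.linalg.norm(k[:,0].mean(0)-near))[:,0].astype(float)
k=plate(D["im"],D,(396,264)); W=np.array([onplane(D,*p,.024)[:2] for p in k],np.float32)
print("deck",cv2.minAreaRect(W*1000))
k=plate(D["im"],D,(396,264)); 
kc=plate(C["im"],C,(390,264)); print("cap blob",kc.min(0),kc.max(0))
# cap far/left/right limb: fit shoulder plane circle
W=np.array([onplane(C,*p,.0325)[:2] for p in kc],np.float32); print("cap @.0325",cv2.minEnclosingCircle(W*1000), proj(C,[.462,.121,.0565]))
def crop(im,u,v,r=40): return cv2.resize(im[v-r:v+r,u-r:u+r,::-1],(400,400),interpolation=2)
a=crop(D["im"],396,264); b=crop(C["im"],395,258)
for i,(c,img,u,v,z) in enumerate(((D,a,396,264,.055),(C,b,395,258,.0565))):
    print(onplane(c,u,v,z))
cv2.imwrite("pics/crop2.png",np.hstack([a,b]))
```

```text
deck ((504.3731689453125, -140.38134765625), (89.8891372680664, 89.90634155273438), 11.205719947814941)
cap blob [293. 188.] [337. 233.]
cap @.0325 ((463.28363037109375, 121.68633270263672), 27.067646026611328) [[316.15166107 215.97808413]]
[ 0.44856415 -0.23002288  0.055     ]
[0.414247   0.03324974 0.0565    ]
```

View pics/crop2.png

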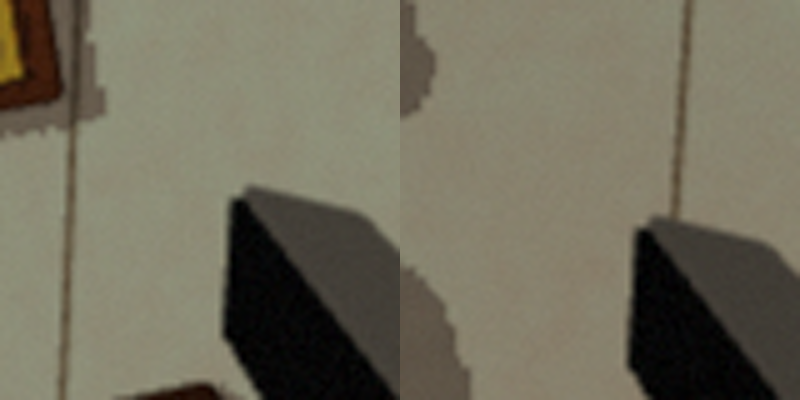

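I scaled the half-size pixels wrongly, so that crop missed: the stud is near (317,211) and the knob near (316,211). Cropping again there.

Run:
```python
from h import *
D=np.load("deck.npz"); C=np.load("cap.npz")
def crop(im,u,v,r=40): return cv2.resize(im[v-r:v+r,u-r:u+r,::-1],(400,400),interpolation=2)
o=[]
for c,u,v,P,h,d in((D,317,211,(.5044,-.1404),(.055,.032),(.010,.049)),(C,316,211,(.4625,.1215),(.0565,.0325),(.026,.052))):
    img=crop(c["im"],u,v)
    for z,dd in zip(h,d):
        t=np.linspace(0,2*np.pi,60); q=proj(c,np.c_[P[0]+dd/2*np.cos(t),P[1]+dd/2*np.sin(t),0*t+z])
        q=(q-[u-40,v-40])*5+2
        cv2.polylines(img,[q.astype(int).reshape(-1,1,2)],True,(255,255,255),1)
    o.append(img)
cv2.imwrite("pics/crop3.png",np.hstack(o))
```

```text
(no output)
```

View pics/crop3.png

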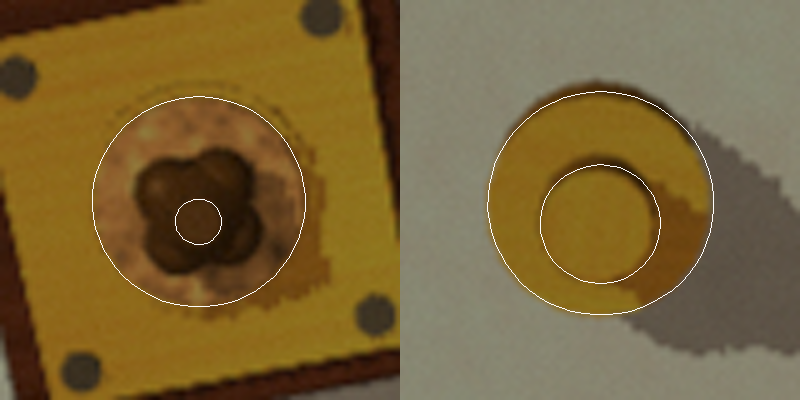

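The projected knob, shoulder and seat circles lie right on the image edges, giving cap (0.4625,0.1215) and deck (0.5044,-0.1404). I'll grasp the knob with the fingertips just above the shoulder, lift, and check how it is held.

Run:
```python
from h import *
grip(0.6)
servo_line((.4625,.1215,.08),rate=.15)
hit=servo_line((.4625,.1215,.0345),rate=.04,threshold=4); print(hit,current_tcp_pos(),current_ft_force())
grip(0.0,45); pause(.2); print("w",current_gripper_width()*94,current_grip_force(),current_ft_force())
servo_line((.4625,.1215,.16),rate=.15)
pause(.2); c=get_calibration("wrist"); im=camera("wrist"); T=current_tcp_pos(); print(T,current_ft_force(),current_time_s(),current_gripper_width()*94)
np.savez("held.npz",im=im,T=T,**{k:np.array(c[k]) for k in("K","rvec","tvec")})
u,v=proj(c,T)[0]; print(u,v)
im=im[:,:,::-1].copy()
for z,d in((T[2]-.0345+.0325,.052),(T[2]-.0345+.0565,.026)):
    t=np.linspace(0,2*np.pi,60); q=proj(c,np.c_[T[0]+d/2*np.cos(t),T[1]+d/2*np.sin(t),0*t+z])
    cv2.polylines(im,[q.astype(int).reshape(-1,1,2)],True,(255,255,255),1)
v0=int(min(max(v-100,0),280)); u0=int(u)-133
cv2.imwrite("pics/held.png",cv2.resize(im[v0:v0+200,u0:u0+266],(798,600),interpolation=2)); print(u0,v0)
```

```text
False [0.46273981 0.12151344 0.03472391] [-0.23521008 -0.1419289  -0.3442857 ]
w 25.257203163327507 44.99920964241028 [0.24350893 0.08621387 0.82870921]
[0.46203758 0.12142673 0.15923029] [ 0.51970403 -0.18189693 -2.25957424] 9.65 25.523684951644636
317.10424887609315 276.3145597522619
184 176
```

View pics/held.png

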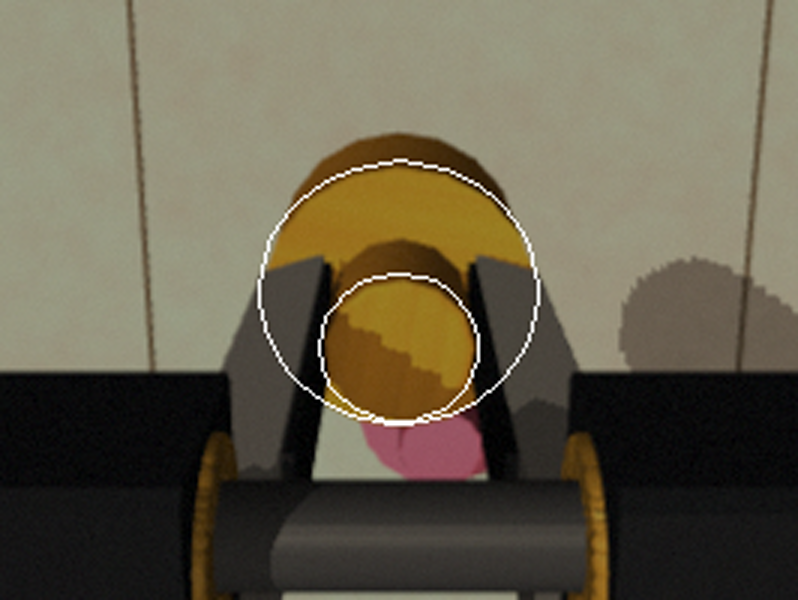

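The cap is held level and the projected circles at the TCP match the knob and shoulder to well under 1 mm. I'll carry it over the stud, come down and press in small steps while watching force and height.

Run:
```python
from h import *
X,Y=.5044,-.1404
R=np.array([[1,0,0],[0,-1,0],[0,0,-1.]])
servo_line((X,Y,.16),rate=.15,attitude=R); pause(.2)
p=np.array(current_tcp_pos()); f0=np.array(current_ft_force()); print(p,f0)
ex,ey=X-p[0],Y-p[1]
print(servo_line((X+ex,Y+ey,.095),rate=.1), current_tcp_pos())
for z in (.090,.086,.083,.081):
    h=servo_line((X+ex,Y+ey,z),rate=.03,threshold=15); pause(.1)
    print(z,h,np.round(np.array(current_tcp_pos())*1e3,1),np.round(np.array(current_ft_force())-f0,1),"rim",round((current_tcp_pos()[2]-.0346)*1e3,1))
    if h: break
print(current_time_s(),current_gripper_width()*94)
```

```text
[ 0.50437111 -0.13992892  0.16006003] [ 0.54432473 -0.13059236 -1.54311036]
False [ 0.50493159 -0.14105072  0.09540206]
0.09 False [ 504.5 -140.9   90.2] [-0.5  1.2 -0.9] rim 55.6
0.086 False [ 504.4 -140.8   85.9] [0.1 0.1 0.2] rim 51.3
0.083 False [ 504.4 -140.9   83. ] [-1.3  0.3 -0.1] rim 48.4
0.081 False [ 505.  -141.    81.6] [-0.3  0.9  5.5] rim 47.0
14.0667 25.466905561827954
```

The rim went over the stud with no side load and met the lobes at 48 mm, as expected. Pressing on.

Run:
```python
from h import *
X,Y=.5044,-.1406
f0=np.array([.5,-.1,-1.8])
for z in (.078,.075,.072,.069,.066,.064,.0625,.061,.060):
    servo_line((X,Y,z),rate=.03); pause(.15)
    p=np.array(current_tcp_pos()); f=np.array(current_ft_force())-f0
    print(z,np.round(p*1e3,1),np.round(f,1),"rim",round((p[2]-.0346)*1e3,1),round(current_gripper_width()*94,2))
    if f[2]>25: break
print(current_time_s())
```

```text
0.078 [ 505.6 -141.2   79.2] [-0.6  0.   8.2] rim 44.6 25.08
0.075 [ 505.  -141.    75.2] [ 1.6 -1.3  4. ] rim 40.6 24.85
0.072 [ 503.8 -140.5   69.9] [  4.8  -1.6 -17.6] rim 35.3 25.2
0.069 [ 503.9 -140.4   67.9] [  5.7  -2.7 -17.4] rim 33.3 25.37
0.066 [ 503.9 -140.3   66.4] [-0.2 -0.1 -2.7] rim 31.8 25.07
0.064 [ 504.3 -140.5   64.5] [-1.8  0.6  4.8] rim 29.9 24.93
0.0625 [ 504.4 -140.5   62.9] [-2.   1.2  7.6] rim 28.3 25.49
0.061 [ 504.4 -140.5   62.1] [-4.2  1.8 11.4] rim 27.5 24.84
0.06 [ 504.4 -140.5   62.1] [-5.3  2.9 18.6] rim 27.5 24.99
17.6667
```

It clicked, with the pull-down of about 17 N at 35 mm. The height now stays at 62.1 mm while the force still rises, so the seat is at its stop. I'll add a little margin, check that it holds, then hand in.

Run:
```python
from h import *
servo_line((.5044,-.1406,.0592),rate=.03)
for _ in range(4):
    pause(.4); print(np.round(np.array(current_tcp_pos())*1e3,2),np.round(current_ft_force(),1),current_grip_force())
save("wrist","pics/end.png")
im=camera("scene"); cv2.imwrite("pics/endc.png",cv2.resize(im[150:300,190:390,::-1],(800,600),interpolation=2))
```

```text
[ 504.42 -140.45   62.06] [-6.   2.4 21.3] 45.0091427564621
[ 504.43 -140.44   62.03] [-5.4  2.7 21.1] 45.00925362110138
[ 504.42 -140.44   62.05] [-6.6  2.2 21.5] 45.00919997692108
[ 504.43 -140.45   62.05] [-6.5  3.9 21.6] 45.00923037528992
```

View pics/end.png

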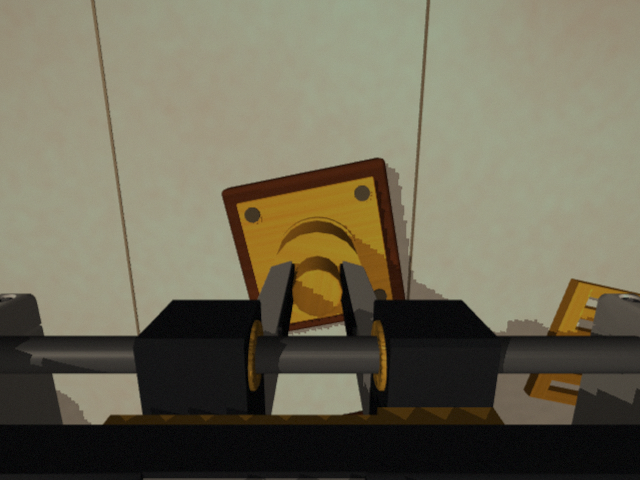

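The wrist view shows the cap (about (317,265)) down on the plate and still held. Height, push and grip are all steady.

```bash
python3 -c "
from bench import *
print(hand_in(),current_time_s())"
```

```text
the job is handed in; nothing more can be done
the job is handed in; nothing more can be done
```

The brass cap clicked onto the stud of the 110 mm deck fitting, and I handed in with the gripper (45 N grip) still pressing it down at about 23 N: by height and force the seat is at its stop, with the rim at about 27.5 mm, and the last clock reading was 17.7 s, about 2 s before hand-in.

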